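Seat a tapered idler pin and snap its retaining clip home

TASK

Finish fitting the idler pin of the chain sprocket lying in the blue bracket: press the standing pin down until its taper is fully home, then push the smaller open spring clip, which lies on the sprocket, sideways into the pin's groove until it snaps fully home. Push the clip firmly but do not bend it with brute force, and leave everything else where it is.

Things in the scene. Friction and masses are not known exactly. Their poses are not given: they have to be found in the camera images.
- face_centre (a point): Centre of the flat top face of the grey chain sprocket (face a disc 230 mm in diameter, teeth to 252 mm across, 64 mm above the bench), which lies level and fixed on a blue bracket. This point is on the pin's axis, at the height of the face. z up. The sprocket does not turn.
- pin (a joint): How far the idler pin stands proud, in m: 0 = taper fully home (hard stop), up to 0.012. The pin slides vertically; only friction of about 15 N holds it wherever it is left, so it takes a steady downward push of roughly 12 N to move it.
- pin_top (a point): Centre of the flat top of the pin's head (steel, 32 mm in diameter, 14 mm high); 24 mm above the sprocket face when home. Under the head is the groove: a core 24 mm in diameter, 10 mm high; below that the shank is 32 mm across again and tapers, so while the pin is proud the shank blocks the clip.
- groove (a point): Middle of the pin's groove, on the pin's axis; 5 mm above the sprocket face when the pin is home, so that a clip lying on the face can slide straight into it.
- clip: The spring clip: dark steel, U-shaped, 7 mm thick, lying flat on the sprocket face near the pin. Origin: on its underside at the centre of its eye (where the pin's core will sit). x points out of its open mouth, z up. Straight back bar 52 mm long in y, from x = -26 to -13 mm; two sprung arms run forward, inner faces at y = +-13 mm, outer at +-19 mm, flared ends reaching x = 21 mm.
- clip_eye (a point): Centre of the clip's eye at half thickness; within 2 mm of the pin's axis when home. Rounded inward lips at x = +10 mm of the clip leave an 18 mm gap; the arms spring outward: pushing the clip along its x onto the 24 mm core takes about 8 to 15 N (more if it is also pressed down on the face), then the lips snap behind the core and the back bar stops on it: home.
- clip_back (a point): Middle of the outer edge of the clip's straight back bar, 26 mm behind the eye, at half thickness (3.5 mm above the face): where to push.
- nut: Bystander: hexagon nut about 35 mm across, 14 mm high, on the sprocket face beside the pin. Origin under its centre.
- washer: Bystander: steel washer, 42 mm outside, 23 mm hole, 5 mm thick, on the sprocket face on the other side of the pin from the clip. Origin under its centre.
- spare_clip: Bystander: a rigid clip of the same shape but half as large again (78 mm back, 9 mm thick), on the bench. Too large for this pin. Origin at the centre of its eye, underside.
- hammer: Bystander: hammer lying on the bench to the left.
- wrench: Bystander: wrench lying on the bench to the right.
- oilcan: Bystander: small oil can with a thin spout, 170 mm high, standing on the bench. Origin under its centre.
- roller: Bystander: steel flanged roller, 48 mm in diameter and high, standing on the bench. Origin under its centre.
Things that resemble listed ones, but are neither listed nor needed, are in the scene too. What is shaped like the clip but pink or yellow is not meant.

How it is judged:
On the way, in this order (a step that is already met when the one before it is completed fails the run):
1. the pin is pressed home (value of joint pin below 0.0012 m), for 0.2 s.
2. the clip has snapped into the groove (horizontal distance between clip_eye and groove below 0.003 m and z of clip_eye in the frame of groove between -0.003 and 0.003 m), for 0.2 s.
At the end, for the whole second after the job is handed in: The pin stands less than 1.2 mm proud; the clip lies flat (within 0.1 rad) and still in the groove, its eye within 3 mm of the pin's axis and within 3 mm of the groove's mid-height (all of step 2 and value of joint pin below 0.0012 m and angle between clip's own z axis and vertical below 0.1 rad and linear speed of clip below 0.01 m/s); the robot touches nothing.
It fails at once if the clip is pushed with more than 45 N (contact force between the fingers and clip above 45 N).
It fails at once if a bystander is shifted by more than 25 mm (distance of any of nut, washer, spare_clip, hammer, wrench, oilcan, roller from where it was at the start of the episode above 0.025 m).
It also fails if it takes over 61 s, if anything falls off the work surface, if the arm or the gripper's body presses on something with over 40 N, if the wrist force passes 120 N, or if a joint passes its speed limit or range.

ROBOT

A 7-joint arm with a two-finger parallel gripper is mounted at the origin on the work surface. World frame = base frame: x ahead of the robot, y to its left, z up, the work surface at z = 0. Lengths are in m, angles in rad, forces in N, time in s.
With the tool pointing down it reaches from about 0.4 to 0.9 m from the base axis. Payload 5.6 kg.
Tool frame: the origin (TCP) lies at the very end of the fingers, on their centre line; the grasp point (between the pads) lies 19 mm behind it; z points along the fingers, x is the direction in which the jaws open and shut, and the axes are right-handed (so a half turn about z gives the same grasp; the last joint's range is limited). The gripper opens to 92 mm and grips with 3 to 60 N. Pads are 20 mm wide; open, the fingers measure 128 mm over their backs; the gripper's body (75 mm by 189 mm) begins 69 mm behind the grasp point.
Start: joints at [1.266, 0.468, -0.012, 1.603, 0.006, 1.071, -0.056], TCP at [0.168, -0.628, 0.215] pointing down, gripper open.
Joint ranges: [-2.53, 2.53], [-0.31, 2.02], [-1.57, 1.55], [0.28, 2.44], [-1.29, 4.43], [0.15, 1.84], [-2.92, 2.92]. Speed limits (rad/s): [2.57, 2.57, 3.14, 3.14, 3.14, 3.14, 3.14].

INTERFACE

Orientations are given as a unit quaternion [w, x, y, z].
In Python, from bench import r gives the robot as it stands. The module is installed in compiled form; this text tells all that it offers.
- The arm moves only by the shell command python3 -m creep 'ROWS' [FORCE]. ROWS is a JSON object of lists of equal length, an entry for each row: "slide": the shift along the tool's x, y, z normalised to -1 to 1, where 1 is 0.025 m, a list of three; "rotation": the turn, a rotation vector about the tool's x, y, z normalised to -1 to 1, where 1 is 8 degrees, a list of three; "jaw": the opening, from 0 (shut) to 1 (fully open). A call has 1 to 10 rows; each row shifts and turns the pose as measured when the row begins, along the tool's axes as they then stand; what a row does not reach is not made up. A row lasts 1/8 s, in which the tool goes at most 62.5 mm and 10.7 degrees, less where a joint would pass 70% of its speed; a pose out of reach is approached as far as the arm can. A call with a number of a shift or a turn outside -1 to 1 is refused whole. A call with a gripper value outside its range is refused whole. The fingers move at their own pace and stop on an object; FORCE is the grip in N (left out, the last holds). Time passes only in rows, so rows that do not move let the fingers close. It gives the time, the measured TCP pose, the force and the opening at its end, in the units of the state.
- r.get_state(): the state, without advancing time (a new reading comes with each control period).
- r.capture(name): name is "scene" or "top"; returns a dict with "img" (384x512x3 uint8, red, green, blue), "z_map" (384x512 float32, m along the optical axis (not along the pixel's ray), 0 where there is no reading), "fx", "fy", "cx", "cy" (pixels), "rvec" (rotation vector, rad) and "tvec" (3), from world to camera coordinates, as OpenCV has them. Camera axes: x right, y down, z forward; pixel columns grow to the right and rows downward; lengths in m; the calibration is good to about 2 mm. A picture is of the moment at which its call begins.
- r.hand_in(): hands the job in, once; it reports no verdict.
Trained networks look in the newest picture that a camera, given by its name, has taken for a name from the list of things; names that differ only in an ending like _2 or _b are one class to them, and where a whole thing is asked for, a point or a joint stands for the part that bears it (a point fixed in the world has none). Each returns a list of dicts, best first, with "score" (0 to 1); they miss things now and then, are a little off and sometimes report something else, mostly with a low value. They report only what shows in the picture. A call takes as long as a camera call. They do not tell look-alikes from the thing itself.
- r.find_in(camera, target): "xy" ([column, row] in pixels, amid what is visible of it).
- r.outline_of(camera, target): "region" (384x512 bool, what is visible of it) and "xy" ([column, row] in pixels, amid what is visible of it).
- r.mark_of(camera, target): "xy" ([column, row] in pixels: a listed point, or the origin of a listed thing).
The state is a dict: "time_s": time; "q": joint angles; "dq": joint speeds; "effort": joint torques, N m; "tool_pos": TCP position; "tool_rot": TCP orientation; "force": force on the tool from outside, world axes, zero at the start; "wrist_torque": the same for the moment, N m; "grip_width": finger opening in m.
Only numpy, scipy, OpenCV 4.12 (cv2) and the standard library are available. Lean on these libraries where they do the work, as an engineer would, in place of code of your own. Each camera call takes 0.05 s, during which the arm holds its last target. There are 200 camera calls.

## Working session

There is one attempt and no reset: what is moved stays moved. The work goes in short steps, Python scripts to look and compute and a shell command to move; the robot and the scene stay as the last step left them, time stands still between calls to the robot, and variables do not carry over. Pictures are saved under pics/ and viewed, about 8 in all and at most 12, crops included, and the job is handed in when it is done.

```bash
mkdir -p pics; cat > h.py <<'E'
import numpy as np, cv2
from bench import r
def P(c,uv,z=None):
    R,_=cv2.Rodrigues(np.array(c["rvec"],float)); t=np.array(c["tvec"],float).ravel()
    u,v=uv; d=np.array([(u-c["cx"])/c["fx"],(v-c["cy"])/c["fy"],1.])
    o=-R.T@t; w=R.T@d
    if z is None:
        zz=c["z_map"][int(round(v)),int(round(u))]; return o+w*zz
    return o+w*(z-o[2])/w[2]
def proj(c,p):
    return cv2.projectPoints(np.array([p],float),np.array(c["rvec"],float),np.array(c["tvec"],float),np.array([[c["fx"],0,c["cx"]],[0,c["fy"],c["cy"]],[0,0,1]]),None)[0].ravel()
E
python3 - <<'E'
from h import *
np.set_printoptions(precision=4,suppress=True)
H={"face_centre":.064,"pin_top":.095,"groove":.075,"clip":.064,"clip_eye":.0675,"clip_back":.0675,"nut":.064,"washer":.064,"spare_clip":0,"oilcan":0,"roller":0}
for n in("scene","top"):
    c=r.capture(n); cv2.imwrite(f"pics/{n}0.png",cv2.cvtColor(c["img"],cv2.COLOR_RGB2BGR))
    print(n,c["fx"],c["tvec"])
    for k,z in H.items():
        for m in r.mark_of(n,k)[:3]:
            print(k,round(m["score"],2),np.round(m["xy"],1),P(c,m["xy"],z),"depth",P(c,m["xy"]))
print(r.get_state())
E
```

```text
scene 387.9044535958844 [-0.3429 -0.264   1.2482]
face_centre 0.82 [267.4 219.6] [ 0.5746 -0.0696  0.064 ] depth [ 0.5852 -0.0825  0.0938]
pin_top 0.71 [263.4 213.3] [ 0.5672 -0.0766  0.095 ] depth [ 0.5685 -0.0781  0.0985]
pin_top 0.4 [239.1 221.5] [ 0.5397 -0.1316  0.095 ] depth [ 0.5259 -0.1192  0.0617]
groove 0.66 [262.8 217.6] [ 0.5666 -0.0777  0.075 ] depth [ 0.5738 -0.086   0.0944]
clip 0.75 [235.4 219.1] [ 0.5155 -0.1213  0.064 ] depth [ 0.5164 -0.1221  0.0661]
clip 0.68 [211.9 187.8] [ 0.406  -0.0956  0.064 ] depth [ 0.368  -0.0684 -0.0039]
clip 0.45 [189.7 216.1] [ 0.426  -0.1911  0.064 ] depth [ 0.39   -0.172  -0.0031]
clip_eye 0.64 [212.1 190.3] [ 0.4139 -0.102   0.0675] depth [ 0.3757 -0.0748 -0.0016]
clip_eye 0.58 [188.1 212.1] [ 0.4164 -0.1871  0.0675] depth [ 0.3789 -0.1672 -0.0008]
clip_eye 0.46 [238.8 221.5] [ 0.5278 -0.1219  0.0675] depth [ 0.5254 -0.1197  0.0617]
clip_back 0.73 [224. 225.] [ 0.5079 -0.153   0.0675] depth [ 0.5061 -0.1516  0.0633]
clip_back 0.55 [187.8 205.7] [ 0.4021 -0.1751  0.0675] depth [ 0.3671 -0.1562  0.0058]
clip_back 0.52 [281.4 189.7] [0.
[... 2402 characters left out ...]
.    ] depth [0.7205 0.3086 0.072 ]
roller 0.53 [335.5 254.9] [ 0.3159 -0.2782  0.    ] depth [ 0.3161 -0.2692  0.0476]
roller 0.21 [135.9 205.9] [0.4842 0.3678 0.    ] depth [0.482  0.3626 0.0183]
{'time_s': 1.2, 'q': array([ 1.266 ,  0.4675, -0.0116,  1.6027,  0.006 ,  1.0714, -0.0563]), 'dq': array([ 0.0023, -0.0005, -0.0003, -0.0006, -0.0009,  0.001 ,  0.0003]), 'effort': array([  0.0011, -52.0429,  -0.0124, -24.4055,  -0.0569,   0.0114,
         0.    ]), 'tool_pos': array([ 0.1682, -0.6279,  0.2146]), 'tool_rot': array([ 0.    ,  0.7933, -0.6088, -0.    ]), 'force': array([ 0.5258, -0.8705,  0.2086]), 'wrist_torque': array([ 0.0064,  0.0397, -0.    ]), 'grip_width': 0.0920166595005431}
```

```bash
python3 -c "
import cv2
a=cv2.imread('pics/scene0.png');b=cv2.imread('pics/top0.png')
cv2.imwrite('pics/s1.png',cv2.resize(a,(800,600)));cv2.imwrite('pics/t1.png',cv2.resize(b,(800,600)))"
```

```text
(no output)
```

View pics/s1.png

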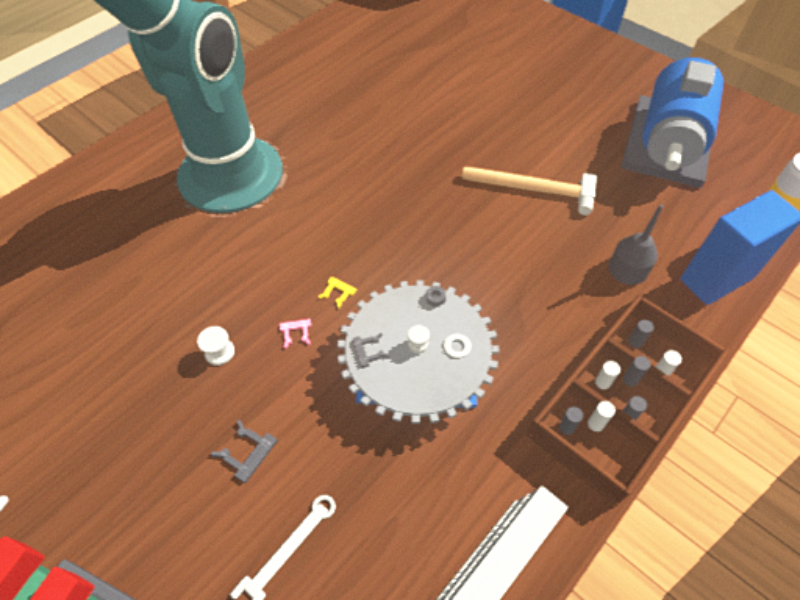

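View pics/t1.png

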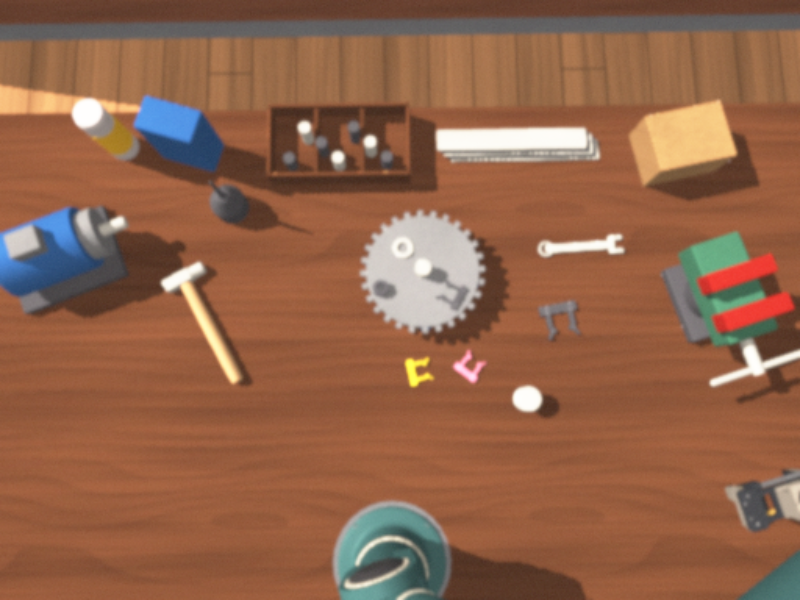

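The views agree. The grey clip lies on the sprocket, at scene (368,350) and top (458,293), with its mouth towards the pin at scene (418,338) and top (423,268). The pink and yellow clips are on the bench. Next I'll rectify both views onto the face plane to refine these positions.

```bash
cat >> h.py <<'E'
def ortho(c,z,x0=.56,y0=-.08,half=.1,s=4):
    # up = +x, left = +y ; s px/mm
    n=int(half*2000*s); K=np.array([[c["fx"],0,c["cx"]],[0,c["fy"],c["cy"]],[0,0,1]])
    R,_=cv2.Rodrigues(np.array(c["rvec"],float)); t=np.array(c["tvec"],float).ravel()
    k=1/(1000*s)
    A=np.array([[0,-k,x0+half],[-k,0,y0+half],[0,0,z],[0,0,1]])
    M=K@np.c_[R,t]@A
    return cv2.warpPerspective(c["img"],np.linalg.inv(M),(n,n),flags=cv2.INTER_LINEAR)
E
python3 - <<'E'
from h import *
np.set_printoptions(precision=4,suppress=True)
out=[]
for n in("scene","top"):
    c=r.capture(n); 
    o=ortho(c,.0675,s=2); 
    for i in range(0,400,40): o[i,::4]=255; o[::4,i]=255
    out.append(o)
    for k in("clip","pin_top","face_centre","washer","nut"):
        for m in r.outline_of(n,k)[:2]:
            v,u=np.nonzero(m["region"]); 
            if len(u)==0: continue
            z={"pin_top":.09,"face_centre":.064}.get(k,.07)
            pts=np.array([P(c,(a,b),z)[:2] for a,b in zip(u,v)])
            print(n,k,round(m["score"],2),len(u),"cent",pts.mean(0),"minrect",cv2.minAreaRect((pts*1000).astype(np.float32)),"z",np.median([P(c,(a,b))[2] for a,b in zip(u,v)]))
cv2.imwrite("pics/o1.png",cv2.cvtColor(np.hstack(out),cv2.COLOR_RGB2BGR))
E
```

```text
scene clip 0.75 182 cent [ 0.5262 -0.1344] minrect ((527.7428588867188, -129.32473754882812), (43.92542266845703, 51.85181427001953), 63.18193435668945) z 0.07037839617898067
scene clip 0.7 153 cent [ 0.4128 -0.0849] minrect ((414.9110412597656, -87.09967803955078), (46.94917297363281, 40.88927459716797), 19.200965881347656) z 0.005448332878472462
scene pin_top 0.69 206 cent [ 0.5789 -0.0739] minrect ((579.1920166015625, -73.27840423583984), (28.824602127075195, 46.66909408569336), 41.89702224731445) z 0.09707420818770524
scene face_centre 0.63 6051 cent [ 0.5856 -0.0812] minrect ((580.9085083007812, -76.70463562011719), (243.64410400390625, 238.63485717773438), 20.95585060119629) z 0.063363974516642
scene face_centre 0.47 191 cent [ 0.5249 -0.1295] minrect ((526.6939697265625, -125.2672119140625), (45.182037353515625, 52.27210998535156), 61.67804718017578) z 0.0703522056604996
scene washer 0.59 114 cent [ 0.623  -0.0342] minrect ((623.2877197265625, -33.11152648925781), (36.709964752197266, 36.02560043334961), 42.20610427856445) z 0.06840721910682102
scene nut 0.58 149 cent [0.5398 
[... 822 characters left out ...]
0.06383316249302218
top washer 0.45 90 cent [ 0.6212 -0.0303] minrect ((620.832275390625, -30.33612823486328), (37.95580291748047, 35.61186599731445), 89.14198303222656) z 0.06778263500753023
top washer 0.16 481 cent [0.7185 0.3228] minrect ((716.9657592773438, 322.5267028808594), (79.48678588867188, 80.10357666015625), 85.60131072998047) z 0.06392474353336008
top nut 0.73 117 cent [ 0.5192 -0.1342] minrect ((521.3871459960938, -129.40228271484375), (40.404178619384766, 48.2060432434082), 62.39112091064453) z 0.0698734865564492
top nut 0.53 67 cent [0.5376 0.0141] minrect ((538.1251220703125, 13.242633819580078), (28.23372459411621, 28.5644474029541), 89.13446807861328) z 0.07765002562749967
```

View pics/o1.png

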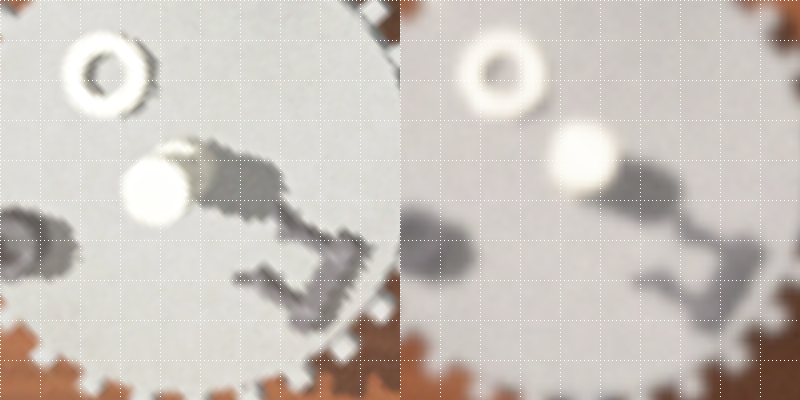

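```bash
cat > fit.py <<'E'
from h import *
from scipy.optimize import minimize
np.set_printoptions(precision=4,suppress=True)
def clipmask(p,s,n,blur,x0,y0,half,grow=0):
    ex,ey,a=p
    L=[(-26,-26),(-13,-26),(-13,-19),(21,-21),(21,-15),(10,-10),(8,-13),(-13,-13),(-13,13),(8,13),(10,10),(21,15),(21,21),(-13,19),(-13,26),(-26,26)]
    L=np.array(L)/1000.; R=np.array([[np.cos(a),-np.sin(a)],[np.sin(a),np.cos(a)]])
    w=L@R.T+[ex,ey]
    px=np.c_[(y0+half-w[:,1]),(x0+half-w[:,0])]*1000*s
    m=np.zeros((n,n),np.uint8); cv2.fillPoly(m,[np.round(px*16).astype(np.int32)],1,lineType=cv2.LINE_AA,shift=4) if 0 else cv2.fillPoly(m,[np.round(px*16).astype(np.int32)],255,cv2.LINE_8,4)
    return cv2.GaussianBlur(m.astype(np.float32)/255,(0,0),blur)
def fitclip(c,guess,z=.070,half=.045):
    s=3;x0,y0=guess[:2]; o=ortho(c,z,x0,y0,half,s).astype(np.float32).mean(2); n=o.shape[0]
    d=np.clip(200-o,0,110); d=(d-d.mean())/d.std()
    def f(p):
        m=clipmask(p,s,n,3,x0,y0,half); return -((m-m.mean())/(m.std()+1e-9)*d).mean()
    best=None
    for da in(-.25,0,.25):
      for dx in(-.006,0,.006):
        for dy in(-.006,0,.006):
          g=np.array([x0+dx,y0+dy,guess[2]+da])
          q=minimize(f,g,method="Nelder-Mead",options=dict(initial_simplex=g+np.vstack([np.zeros(3),np.diag([.003,.003,.1])]),xatol=1e-5,fatol=1e-5))
          if best is None or q.fun<best.fun: best=q
    return best.x,-best.fun,o
def pin(c,g,z=.1,rad=25):
    u0,v0=proj(c,g); im=c["img"].astype(float).min(2); V,U=np.mgrid[:384,:512]
    m=((U-u0)**2+(V-v0)**2<rad**2/4)&(im>242)
    nn,lab,st,ce=cv2.connectedComponentsWithStats(m.astype(np.uint8)); k=1+np.argmax(st[1:,4]); return ce[k],st[k]
def tri(C,uv):
    A=[];b=[]
    for c,p in zip(C,uv):
        R,_=cv2.Rodrigues(np.array(c["rvec"],float)); o=-R.T@np.array(c["tvec"]).ravel()
        d=P(c,p,0)-o; d/=np.linalg.norm(d); M=np.eye(3)-np.outer(d,d); A.append(M); b.append(M@o)
    x=np.linalg.solve(sum(A),sum(b)); return x,[np.linalg.norm(M@x-bb)*1000 for M,bb in zip(A,b)]
def disc(c,z=.064):
    # bright grey disc: radius of face root by radial edge on ortho image
    o=ortho(c,z,.575,-.073,.14,2).astype(int); sat=o.max(2)-o.min(2)
    m=((sat<45)&(o.mean(2)>120)).astype(np.uint8); m=cv2.morphologyEx(m,cv2.MORPH_CLOSE,np.ones((25,25)))
    k=cv2.getStructuringElement(cv2.MORPH_ELLIPSE,(61,61)); m=cv2.morphologyEx(m,cv2.MORPH_OPEN,k)
    ct=max(cv2.findContours(m,cv2.RETR_EXTERNAL,cv2.CHAIN_APPROX_NONE)[0],key=cv2.contourArea)
    e=cv2.fitEllipse(ct); return .575+.14-e[0][1]/2000,-.073+.14-e[0][0]/2000,np.array(e[1])/2
E
python3 - <<'E'
from fit import *
C=[r.capture(n) for n in("scene","top")]; uv=[]
for c in C:
    p,s=pin(c,(.5765,-.072,.096)); uv.append(p); print("pin px",p,s,"at .096",P(c,p,.096),"disc",disc(c))
    for z in (.067,.071):
        q,f,o=fitclip(c,(.5265,-.1285,1.0),z); print("clip",z,q,np.degrees(q[2]),f)
print(tri(C,uv))
E
```

```text
pin px [267.8496 213.2124] [262 208  13  11 113] at .096 [ 0.5753 -0.0697  0.096 ] disc (0.5784129791259766, -0.07427400207519529, array([239.9078, 243.5845]))
clip 0.067 [ 0.5277 -0.1297  1.0693] 61.2682153263675 0.5448631644248962
clip 0.071 [ 0.5293 -0.1311  1.0685] 61.22312766736758 0.5429370403289795
pin px [270.     170.5098] [267 167   8   8  51] at .096 [ 0.5762 -0.0697  0.096 ] disc (0.5741514282226562, -0.07136886596679685, array([239.8055, 241.3046]))
clip 0.067 [ 0.5261 -0.1273  1.0578] 60.60736195951065 0.43356797099113464
clip 0.071 [ 0.5254 -0.1273  1.0593] 60.69206684326698 0.43042072653770447
(array([ 0.5758, -0.0699,  0.0969]), [np.float64(0.3336236627845376), np.float64(0.3336236627845218)])
```

```bash
cat > go.py <<'E'
import sys; from h import *
from scipy.spatial.transform import Rotation as Ro
# go.py x y z yaw_deg_of_tool_x : remaining shift in tool units, turn units
def rem(x,y,z,yaw):
    s=r.get_state(); q=np.array(s["tool_rot"]); R=Ro.from_quat(q[[1,2,3,0]])
    d=R.inv().apply(np.array([x,y,z])-s["tool_pos"])/.025
    a=np.radians(yaw); T=Ro.from_matrix(np.array([[np.cos(a),np.sin(a),0],[np.sin(a),-np.cos(a),0],[0,0,-1.]]))
    rv=np.degrees((R.inv()*T).as_rotvec())/8
    tx=R.as_matrix()[:,0]
    print("t",round(s["time_s"],2),"pos",np.round(s["tool_pos"],4),"yaw",round(np.degrees(np.arctan2(tx[1],tx[0])),2),"F",np.round(s["force"],1),"w",round(s["grip_width"],4)); print("slide",np.round(d,3),"turn",np.round(rv,3))
if __name__=="__main__": rem(*map(float,sys.argv[1:5]))
E
python3 -m creep '{"slide":[[-0.7,-0.87,0],[-0.7,-0.87,0],[-0.7,-0.87,0],[-0.7,-0.87,0],[-0.7,-0.87,0],[-0.7,-0.87,0],[-0.7,-0.87,0],[-0.7,-0.87,0],[-0.7,-0.87,0],[-0.7,-0.87,0]],"rotation":[[0,0,0],[0,0,0],[0,0,0],[0,0,0],[0,0,0],[0,0,0],[0,0,0],[0,0,0],[0,0,0],[0,0,0]],"jaw":[0,0,0,0,0,0,0,0,0,0]}' 20; python3 go.py .5758 -.0703 .15 -29
```

```text
time_s: 3.15
tool_pos: [0.3365, -0.3981, 0.2149]
tool_rot: [0.001, 0.792, -0.611, 0.001]
force: [0.6, 0.1, -0.8]
grip_width: 0.0002
t 3.15 pos [ 0.3365 -0.3981  0.2149] yaw -75.29 F [ 0.6  0.1 -0.8] w 0.0002
slide [-10.26  -12.588   2.563] turn [ 0.011 -0.019 -5.786]
```

```bash
python3 -m creep '{"slide":[[-0.82,-1,0],[-0.82,-1,0],[-0.82,-1,0],[-0.82,-1,0],[-0.82,-1,0],[-0.82,-1,0],[-0.82,-1,0],[-0.82,-1,0],[-0.82,-1,0],[-0.82,-1,0]],"rotation":[[0,0,0],[0,0,0],[0,0,0],[0,0,0],[0,0,0],[0,0,0],[0,0,0],[0,0,0],[0,0,0],[0,0,0]],"jaw":[0,0,0,0,0,0,0,0,0,0]}';python3 -m creep '{"slide":[[0,0,0],[0,0,0],[0,0,0],[0,0,0],[0,0,0],[0,0,0],[0,0,0]],"rotation":[[0,0,-0.85],[0,0,-0.85],[0,0,-0.85],[0,0,-0.85],[0,0,-0.85],[0,0,-0.85],[0,0,-0.7]],"jaw":[0,0,0,0,0,0,0]}' >/dev/null; python3 go.py .5758 -.0703 .12 -29
```

```text
time_s: 4.4
tool_pos: [0.5327, -0.1287, 0.2164]
tool_rot: [0.001, 0.791, -0.612, 0.004]
force: [0.2, -0.2, 0.0]
grip_width: 0.0004
t 5.28 pos [ 0.5346 -0.1251  0.2171] yaw -27.14 F [-0.2 -0.4 -0.4] w 0.0003
slide [ 0.434 -2.709  3.881] turn [ 0.015 -0.06   0.232]
```

```bash
python3 -m creep '{"slide":[[0.1,-0.7,0.6],[0.1,-0.7,0.6],[0.1,-0.7,0.6],[0.1,-0.6,0.6],[0,0,0.6],[0,0,0.4],[0,0,0]],"rotation":[[0,0,0.1],[0,0,0.1],[0,0,0],[0,0,0],[0,0,0],[0,0,0],[0,0,0]],"jaw":[0,0,0,0,0,0,0]}' >/dev/null; python3 go.py .5758 -.0703 .1 -29
```

```text
t 6.15 pos [ 0.5772 -0.072   0.1292] yaw -28.95 F [-0.6  0.2  0.1] w 0.0002
slide [-0.093 -0.037  1.165] turn [ 0.023 -0.074  0.006]
```

```bash
python3 -m creep '{"slide":[[-0.1,-0.05,0.5],[0,0,0.5],[0,0,0.2],[0,0,0.15],[0,0,0.15],[0,0,0.15]],"rotation":[[0,-0.05,0],[0,0,0],[0,0,0],[0,0,0],[0,0,0],[0,0,0]],"jaw":[0,0,0,0,0,0]}' ; python3 go.py .5758 -.0703 .088 -29
```

```text
time_s: 6.9
tool_pos: [0.5758, -0.071, 0.0909]
tool_rot: [0.003, 0.968, -0.251, 0.002]
force: [-5.0, 1.0, 13.0]
grip_width: 0.0004
t 6.9 pos [ 0.5758 -0.071   0.0909] yaw -29.08 F [-5.  1. 13.] w 0.0004
slide [-0.015 -0.025  0.118] turn [ 0.04  -0.034 -0.01 ]
```

Contact is made and the pin is sliding at 13 N. I'll press on to the stop.

```bash
for i in 1 2 3; do python3 -m creep '{"slide":[[0,0,0.12],[0,0,0.12]],"rotation":[[0,0,0],[0,0,0]],"jaw":[0,0]}' | grep -E "pos|force"; done
```

```text
tool_pos: [0.5759, -0.071, 0.0883]
force: [-8.9, -0.4, 25.2]
tool_pos: [0.5759, -0.071, 0.0883]
force: [-9.5, 0.5, 24.1]
tool_pos: [0.5759, -0.071, 0.0883]
force: [-9.1, 0.3, 24.5]
```

```bash
python3 -m creep '{"slide":[[0,0,0.25],[0,0,0.25],[0,0,0.25]],"rotation":[[0,0,0],[0,0,0],[0,0,0]],"jaw":[0,0,0]}' | grep -E "pos|force"; python3 -m creep '{"slide":[[0,0,-0.4],[0,0,-0.8],[0,0,-1],[0,0.8,-0.6],[0,0.9,0],[0,0.9,0],[0,0.9,0],[0,0.4,0]],"rotation":[[0,0,0],[0,0,0],[0,0,0],[0,0,0],[0,0,0],[0,0,0],[0,0,0],[0,0,0]],"jaw":[0,0,0.7,0.7,0.7,0.7,0.7,0.7]}' 14; python3 go.py .5175 -.1456 .12 -29
python3 - <<'E'
from fit import *
C=[r.capture(n) for n in("scene","top")]
cv2.imwrite("pics/a.png",cv2.cvtColor(np.hstack([cv2.resize(c["img"][130:290,170:370],(400,320)) for c in C]),cv2.COLOR_RGB2BGR))
E
```

```text
tool_pos: [0.5759, -0.071, 0.0882]
force: [-18.4, 0.5, 47.8]
time_s: 9.02
tool_pos: [0.5292, -0.1557, 0.1647]
tool_rot: [0.012, 0.968, -0.25, 0.006]
force: [-1.1, 0.2, 0.5]
grip_width: 0.0586
t 9.03 pos [ 0.5292 -0.1557  0.1647] yaw -29.0 F [-1.1  0.2  0.5] w 0.0586
slide [-0.635 -0.163  1.773] turn [ 0.144 -0.124 -0.002]
```

View pics/a.png

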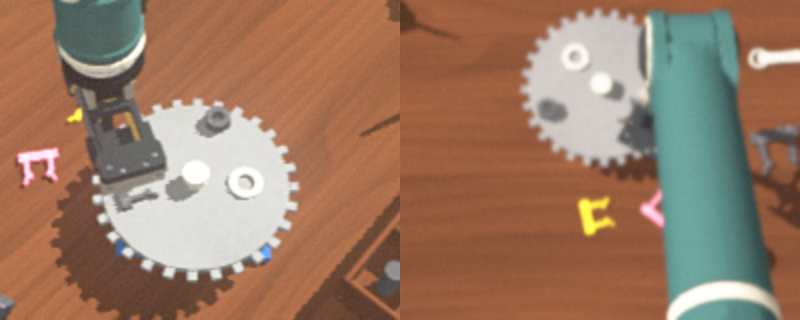

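```bash
python3 -m creep '{"slide":[[-0.3,-0.1,0],[-0.33,-0.06,0],[0,0,0],[0,0,0.8],[0,0,0]],"rotation":[[0.14,-0.12,0],[0,0,0],[0,0,0],[0,0,0],[0,0,0]],"jaw":[0.82,0.82,0.82,0.82,0.82]}'; python3 go.py .5175 -.1456 .068 -29
python3 - <<'E'
from fit import *
c=r.capture("scene")
cv2.imwrite("pics/b.png",cv2.cvtColor(cv2.resize(c["img"][170:260,190:310],(800,600),interpolation=cv2.INTER_CUBIC),cv2.COLOR_RGB2BGR))
E
```

```text
time_s: 9.75
tool_pos: [0.518, -0.1398, 0.1444]
tool_rot: [-0.001, 0.969, -0.248, 0.0]
force: [-0.4, -0.3, -0.2]
grip_width: 0.0754
t 9.75 pos [ 0.518  -0.1398  0.1444] yaw -28.73 F [-0.4 -0.3 -0.2] w 0.0754
slide [0.092 0.22  3.056] turn [-0.02   0.002  0.033]
```

View pics/b.png

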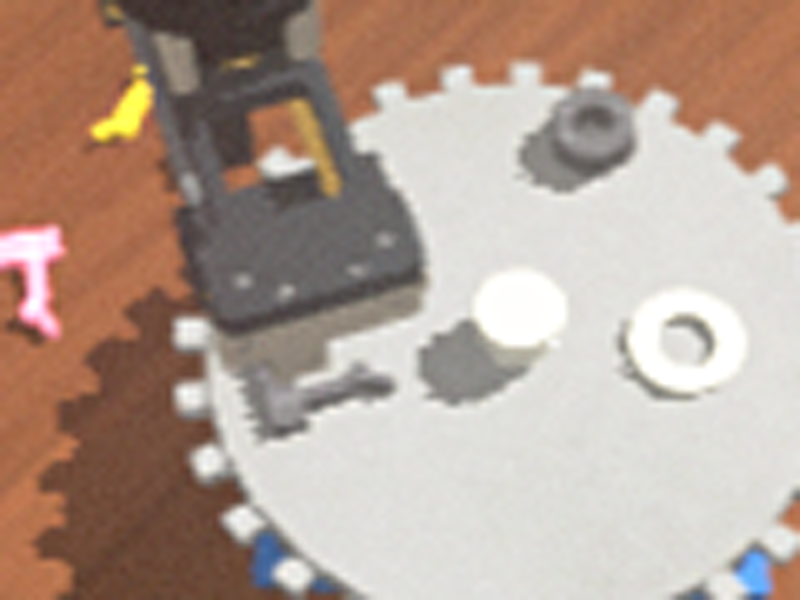

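```bash
python3 -m creep '{"slide":[[0.09,0.2,0.6],[0,0,0.6],[0,0,0.6],[0,0,0.6],[0,0,0.3],[0,0,0.15],[0,0,0]],"rotation":[[0,0,0.03],[0,0,0],[0,0,0],[0,0,0],[0,0,0],[0,0,0],[0,0,0]],"jaw":[0.82,0.82,0.82,0.82,0.82,0.82,0.82]}'; python3 go.py .5175 -.1456 .0665 -29
python3 - <<'E'
from fit import *
c=r.capture("scene")
cv2.imwrite("pics/c.png",cv2.cvtColor(cv2.resize(c["img"][170:260,190:310],(800,600),interpolation=cv2.INTER_CUBIC),cv2.COLOR_RGB2BGR))
E
```

```text
time_s: 10.68
tool_pos: [0.5194, -0.1456, 0.0696]
tool_rot: [-0.001, 0.968, -0.25, 0.002]
force: [0.1, 0.6, 0.1]
grip_width: 0.0754
t 10.68 pos [ 0.5194 -0.1456  0.0696] yaw -28.99 F [0.1 0.6 0.1] w 0.0754
slide [-0.069  0.037  0.124] turn [-0.026 -0.016  0.002]
```

View pics/c.png

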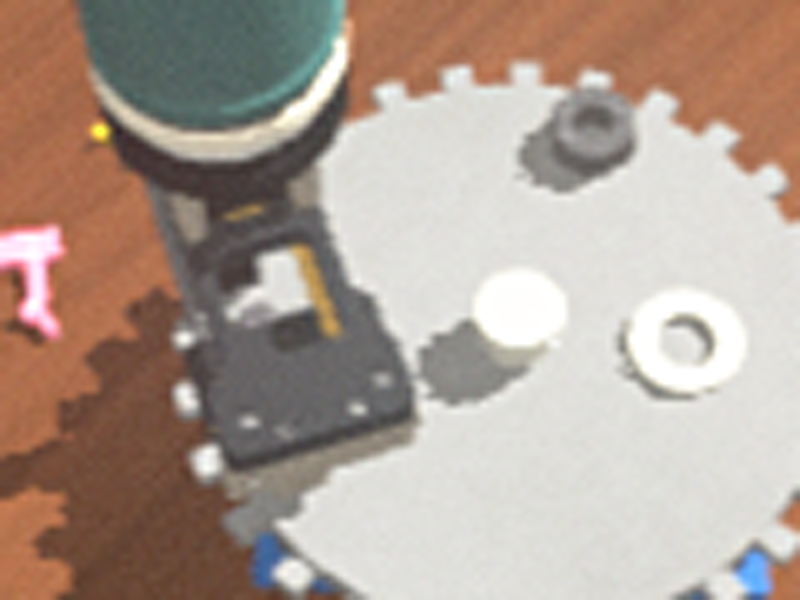

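```bash
python3 -m creep '{"slide":[[0,0,0.12],[0,0,0],[0,0,0],[0,0,0],[0,0,0],[0,0,0],[0,0,0]],"rotation":[[0,0,0],[0,0,0],[0,0,0],[0,0,0],[0,0,0],[0,0,0],[0,0,0]],"jaw":[0.82,0.7,0.62,0.58,0.55,0.52,0.5]}' 12; python3 go.py .5175 -.1456 .0665 -29
```

```text
time_s: 11.6
tool_pos: [0.5203, -0.1459, 0.0678]
tool_rot: [-0.001, 0.968, -0.25, 0.003]
force: [-0.6, -0.1, -0.2]
grip_width: 0.0512
t 11.6 pos [ 0.5203 -0.1459  0.0678] yaw -29.0 F [-0.6 -0.1 -0.2] w 0.0512
slide [-0.104  0.042  0.051] turn [-0.028 -0.035  0.001]
```

```bash
python3 -m creep '{"slide":[[0.25,-0.3,0],[0.25,-0.4,0],[0,-0.4,0],[0,-0.2,0],[0,0,0]],"rotation":[[0,0,0],[0,0,0],[0,0,0],[0,0,0],[0,0,0]],"jaw":[0.45,0.45,0.45,0.45,0.45]}'; python3 go.py .5758 -.0706 .0665 -29
python3 - <<'E'
from fit import *
C=[r.capture(n) for n in("scene","top")]; uv=[]
for c in C:
    p,s=pin(c,(.5765,-.072,.088)); uv.append(p); print("pin px",p,s,"at .088",P(c,p,.088))
print(tri(C,uv))
c=C[0]
cv2.imwrite("pics/d.png",cv2.cvtColor(np.hstack([cv2.resize(C[0]["img"][170:260,205:295],(400,400),interpolation=cv2.INTER_CUBIC),cv2.resize(C[1]["img"][140:210,240:310],(400,400),interpolation=cv2.INTER_CUBIC)]),cv2.COLOR_RGB2BGR))
E
```

```text
time_s: 12.22
tool_pos: [0.5496, -0.1209, 0.0679]
tool_rot: [-0.002, 0.968, -0.25, 0.003]
force: [-0.2, -0.8, -0.3]
grip_width: 0.0515
t 12.22 pos [ 0.5496 -0.1209  0.0679] yaw -28.92 F [-0.2 -0.8 -0.3] w 0.0515
slide [-0.056 -2.269  0.065] turn [-0.035 -0.037  0.01 ]
pin px [268.7191 215.2809] [263 211  12  11  89] at .088 [ 0.5777 -0.069   0.088 ]
pin px [269.9362 171.1489] [267 168   7   8  47] at .088 [ 0.5758 -0.0697  0.088 ]
(array([ 0.5767, -0.0691,  0.0867]), [np.float64(0.8516760550590389), np.float64(0.8516760550590711)])
```

View pics/d.png

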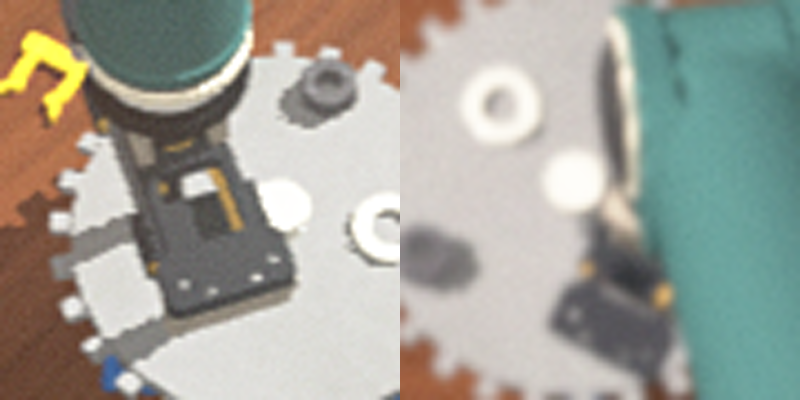

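```bash
python3 -m creep '{"slide":[[-0.05,-0.2,0],[0,-0.2,0],[0,0,0]],"rotation":[[0,0,0],[0,0,0],[0,0,0]],"jaw":[0.45,0.45,0.45]}' | grep -E "force|width"; for i in 1 2 3 4; do python3 -m creep '{"slide":[[0,-0.1,0]],"rotation":[[0,0,0]],"jaw":[0.45]}' | grep -E "force|width";done;  python3 go.py .576 -.07 .0665 -29
```

```text
force: [-0.2, 0.0, -0.4]
grip_width: 0.0514
force: [1.0, -0.5, -1.0]
grip_width: 0.0512
force: [-2.9, -0.9, -0.2]
grip_width: 0.0513
force: [-3.6, -3.7, 2.0]
grip_width: 0.0511
force: [-4.8, -4.8, 2.8]
grip_width: 0.0517
t 13.2 pos [ 0.5555 -0.1067  0.0678] yaw -29.14 F [-4.8 -4.8  2.8] w 0.0517
slide [ 0.    -1.682  0.048] turn [ 0.016 -0.019 -0.018]
```

```bash
for i in 1 2 3 4 5 6; do python3 -m creep '{"slide":[[0,-0.12,0]],"rotation":[[0,0,0]],"jaw":[0.45]}' | grep -E "force|pos";done;  python3 go.py .576 -.07 .0665 -29
```

```text
tool_pos: [0.5556, -0.1065, 0.0678]
force: [-4.8, -5.5, 3.1]
tool_pos: [0.5556, -0.1065, 0.0678]
force: [-4.0, -5.8, 3.4]
tool_pos: [0.5557, -0.1064, 0.0679]
force: [-5.7, -5.1, 3.9]
tool_pos: [0.5557, -0.1064, 0.0679]
force: [-4.4, -5.6, 4.7]
tool_pos: [0.5557, -0.1063, 0.0679]
force: [-4.9, -5.5, 4.5]
tool_pos: [0.5557, -0.1063, 0.068]
force: [-4.8, -4.9, 4.1]
t 13.95 pos [ 0.5557 -0.1063  0.068 ] yaw -29.72 F [-4.8 -4.9  4.1] w 0.0513
slide [-0.015 -1.664  0.014] turn [ 0.2    0.031 -0.089]
```

```bash
for i in 1 2 3 4; do python3 -m creep '{"slide":[[0,-0.22,0]],"rotation":[[0.05,0,0]],"jaw":[0.45]}' | grep -E "force|pos";done;  python3 go.py .576 -.07 .0665 -29
```

```text
tool_pos: [0.5564, -0.1049, 0.0679]
force: [-7.4, -7.9, 5.6]
tool_pos: [0.5568, -0.1039, 0.0678]
force: [-7.5, -8.3, 6.4]
tool_pos: [0.5573, -0.103, 0.0678]
force: [-7.0, -8.0, 7.0]
tool_pos: [0.5577, -0.1021, 0.0678]
force: [-6.6, -7.9, 6.2]
t 14.45 pos [ 0.5577 -0.1021  0.0678] yaw -30.25 F [-6.6 -7.9  6.2] w 0.0516
slide [-0.014 -1.477  0.015] turn [ 0.182  0.085 -0.155]
```

```bash
for i in 1 2 3 4 5 6 7 8; do python3 -m creep '{"slide":[[0,-0.25,0]],"rotation":[[0.05,0,0.05]],"jaw":[0.45]}' | grep -E "force|pos";done;  python3 go.py .576 -.07 .0665 -29
```

```text
tool_pos: [0.5587, -0.1002, 0.0679]
force: [-6.8, -6.4, 6.5]
tool_pos: [0.5602, -0.097, 0.0679]
force: [-5.7, -3.2, 4.5]
tool_pos: [0.5627, -0.0922, 0.068]
force: [-3.0, -0.0, 2.1]
tool_pos: [0.5646, -0.0893, 0.0679]
force: [-8.6, -11.9, 8.2]
tool_pos: [0.5649, -0.0887, 0.0676]
force: [-9.4, -11.1, 8.4]
tool_pos: [0.565, -0.0885, 0.0674]
force: [-11.2, -10.9, 10.9]
tool_pos: [0.565, -0.0882, 0.0672]
force: [-10.3, -9.6, 9.5]
tool_pos: [0.5651, -0.088, 0.067]
force: [-10.3, -10.6, 10.3]
t 15.45 pos [ 0.5651 -0.088   0.067 ] yaw -34.51 F [-10.3 -10.6  10.3] w 0.0515
slide [-0.048 -0.841  0.003] turn [ 0.161  0.199 -0.686]
```

The force dropped as the clip snapped in, then rose against a hard stop 21 mm from the axis, where about 19.5 mm was expected. I'll release, lift clear and check.

```bash
python3 -m creep '{"slide":[[0,0,0],[0,0,0],[0,0,0],[0,0,-0.3],[0,0,-0.8],[0,0,-1],[0,0.8,-1],[0,1,-1],[0,1,-1],[0,1,0]],"rotation":[[0,0,0],[0,0,0],[0,0,0],[0,0,0],[0,0,0],[0,0,0],[0,0,0],[0,0,0],[0,0,0],[0,0,0]],"jaw":[0.65,0.75,0.75,0.75,0.75,0.75,0.75,0.75,0.75,0.75]}'; python3 -m creep '{"slide":[[1,1,0],[1,1,0],[1,1,0],[1,1,0],[1,1,0],[1,1,0],[1,1,0],[0,0,0]],"rotation":[[0,0,0],[0,0,0],[0,0,0],[0,0,0],[0,0,0],[0,0,0],[0,0,0],[0,0,0]],"jaw":[0.75,0.75,0.75,0.75,0.75,0.75,0.75,0.75]}'
python3 - <<'E'
from fit import *
C=[r.capture(n) for n in("scene","top")];uv=[]
for n,c in zip(("scene","top"),C):
    p,s=pin(c,(.5765,-.072,.088)); uv.append(p); print("pin",P(c,p,.088))
    for k in("clip_eye","clip_back"): print(n,k,[(round(m["score"],2),P(c,m["xy"],.0675)[:2]) for m in r.mark_of(n,k)[:2]])
    q,f,o=fitclip(c,(.575,-.073,1.0),.070); print("clip",q,np.degrees(q[2]),f)
print(tri(C,uv))
cv2.imwrite("pics/e.png",cv2.cvtColor(np.hstack([cv2.resize(C[0]["img"][180:250,235:305],(400,400),interpolation=cv2.INTER_CUBIC),cv2.resize(C[1]["img"][140:210,240:310],(400,400),interpolation=cv2.INTER_CUBIC)]),cv2.COLOR_RGB2BGR))
E
```

```text
time_s: 16.7
tool_pos: [0.5199, -0.161, 0.2034]
tool_rot: [0.004, 0.956, -0.292, -0.012]
force: [0.2, -0.5, 0.1]
grip_width: 0.0688
time_s: 17.7
tool_pos: [0.5712, -0.4108, 0.2085]
tool_rot: [0.003, 0.957, -0.29, -0.007]
force: [-0.8, -0.2, -0.5]
grip_width: 0.0691
pin [ 0.5769 -0.0719  0.088 ]
scene clip_eye [(0.57, array([ 0.4091, -0.0884])), (0.45, array([ 0.4187, -0.1839]))]
scene clip_back [(0.65, array([ 0.4113, -0.0695])), (0.44, array([ 0.4078, -0.1746]))]
clip [ 0.5776 -0.0757  0.9725] 55.72146382686547 0.7169500589370728
pin [ 0.5755 -0.0696  0.088 ]
top clip_eye [(0.66, array([ 0.3757, -0.065 ])), (0.66, array([ 0.6174, -0.0328]))]
top clip_back [(0.64, array([ 0.3725, -0.0394])), (0.62, array([ 0.3714, -0.1489]))]
clip [ 0.5736 -0.0743  0.9643] 55.252962098479294 0.7572104334831238
(array([ 0.5759, -0.07  ,  0.0846]), [np.float64(0.3957398603929504), np.float64(0.3957398603927807)])
```

View pics/e.png

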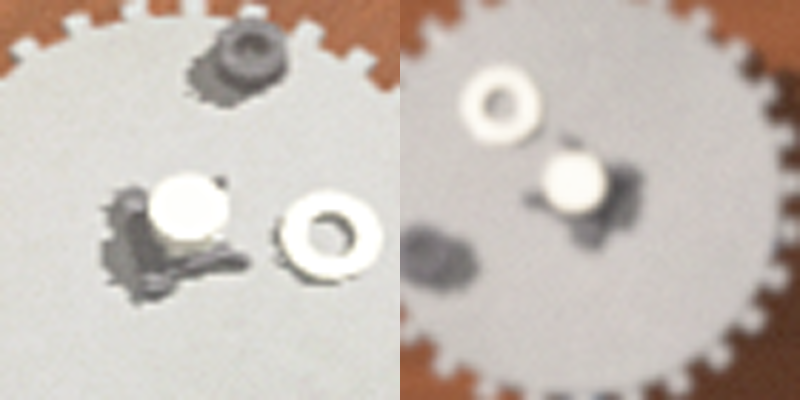

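The clip is seated around the pin, but the template fit puts its eye about 4 mm short, and shadow may bias that. I'll confirm with a firm push on the back bar with the fingers shut.

```bash
python3 -m creep '{"slide":[[-1,-1,0],[-1,-1,0],[-1,-1,0],[-1,-1,0],[-1,-1,0],[-1,-1,0],[-1,-1,0],[0,0,0]],"rotation":[[0,0,0],[0,0,0],[0,0,0],[0,0,0],[0,0,0],[0,0,0],[0,0,0],[0,0,0]],"jaw":[0,0,0,0,0,0,0,0]}' 20 | grep pos;  python3 go.py .5460 -.1137 .068 -34.5
```

```text
tool_pos: [0.5202, -0.1495, 0.2122]
t 19.0 pos [ 0.5202 -0.1495  0.2122] yaw -32.86 F [ 0.5 -0.9  0.4] w 0.0001
slide [ 0.141 -1.815  5.749] turn [0.067 0.062 0.205]
```

```bash
python3 -m creep '{"slide":[[0.1,-0.6,0.8],[0.1,-0.6,0.8],[0,-0.6,0.8],[0,0,0.8],[0,0,0.8],[0,0,0.6],[0,0,0]],"rotation":[[0.06,0.06,0.2],[0,0,0],[0,0,0],[0,0,0],[0,0,0],[0,0,0],[0,0,0]],"jaw":[0,0,0,0,0,0,0]}' | grep pos;  python3 go.py .5460 -.1137 .068 -34.5
```

```text
tool_pos: [0.5523, -0.1195, 0.0958]
t 19.88 pos [ 0.5523 -0.1195  0.0958] yaw -34.68 F [ 0.1 -0.1  0.5] w 0.0005
slide [-0.347 -0.049  1.109] turn [ 0.018 -0.056 -0.022]
```

```bash
python3 -m creep '{"slide":[[-0.35,0,0.3],[0,0,0.4],[0,0,0.3],[0,0,0.1],[0,0,0]],"rotation":[[0,-0.05,0],[0,0,0],[0,0,0],[0,0,0],[0,0,0]],"jaw":[0,0,0,0,0]}' | grep -E "pos|force"; for i in 1 2 3 4 5 6; do python3 -m creep '{"slide":[[0,-0.12,0]],"rotation":[[0,0,0]],"jaw":[0]}' | grep -E "force|pos";done; python3 go.py .576 -.07 .068 -34.5
```

```text
tool_pos: [0.5458, -0.1148, 0.068]
force: [-0.2, -0.5, -0.1]
tool_pos: [0.5477, -0.1125, 0.0682]
force: [-1.0, -0.7, 0.5]
tool_pos: [0.5498, -0.1098, 0.0685]
force: [0.4, 0.3, 0.3]
tool_pos: [0.5518, -0.1071, 0.0686]
force: [0.1, 0.3, 0.1]
tool_pos: [0.5538, -0.1044, 0.0687]
force: [0.2, 0.3, -0.4]
tool_pos: [0.5557, -0.1017, 0.0688]
force: [-0.6, -0.1, -0.2]
tool_pos: [0.557, -0.0996, 0.0687]
force: [-2.6, -5.1, 2.3]
t 21.25 pos [ 0.557  -0.0996  0.0687] yaw -34.7 F [-2.6 -5.1  2.3] w 0.0004
slide [-0.051 -1.407  0.025] turn [ 0.017 -0.031 -0.025]
```

```bash
for s in 1 2 3; do python3 -m creep '{"slide":[[0,-0.25,0]],"rotation":[[0,0,0]],"jaw":[0]}' | grep -E "force|pos";done; python3 -m creep '{"slide":[[0,-0.38,0],[0,-0.38,0]],"rotation":[[0,0,0],[0,0,0]],"jaw":[0,0]}' | grep -E "force|pos"; python3 go.py .576 -.07 .068 -34.5
```

```text
tool_pos: [0.5575, -0.0991, 0.0685]
force: [-11.4, -14.6, 10.0]
tool_pos: [0.5575, -0.0993, 0.0684]
force: [-11.0, -10.3, 11.6]
tool_pos: [0.5574, -0.0994, 0.0684]
force: [-8.8, -8.7, 11.0]
tool_pos: [0.5576, -0.0992, 0.0682]
force: [-14.5, -14.1, 17.1]
t 21.88 pos [ 0.5576 -0.0992  0.0682] yaw -35.79 F [-14.5 -14.1  17.1] w 0.0003
slide [-0.085 -1.377 -0.076] turn [ 0.441  0.09  -0.158]
```

Hard stop with no movement at about 20 N horizontal (26 N total), so the clip is home. I'll back off and touch the pin head again to check its height.

```bash
python3 -m creep '{"slide":[[0,0.4,0],[0,0.4,-0.4],[0,0,-0.8],[0,0,-0.8],[0,0,0]],"rotation":[[-0.2,0,0],[0,0,0],[0,0,0],[0,0,0],[0,0,0]],"jaw":[0,0,0,0,0]}' | grep -E "pos|force"; python3 go.py .576 -.07 .1 -34.5
```

```text
tool_pos: [0.5494, -0.1123, 0.1226]
force: [0.1, 0.1, -0.5]
t 22.5 pos [ 0.5494 -0.1123  0.1226] yaw -35.77 F [ 0.1  0.1 -0.5] w 0.0004
slide [-0.115 -2.067  0.726] turn [ 0.626  0.081 -0.156]
```

```bash
python3 -m creep '{"slide":[[-0.1,-0.5,0],[0,-0.5,0],[0,-0.5,0],[0,-0.5,0],[0,0,0]],"rotation":[[0.6,0.08,-0.1],[0,0,0],[0,0,0],[0,0,0],[0,0,0]],"jaw":[0,0,0,0,0]}' >/dev/null; python3 go.py .576 -.07 .0883 -34.5
```

```text
t 23.12 pos [ 0.5777 -0.0656  0.12  ] yaw -34.78 F [-0.5 -1.   0.2] w 0.0006
slide [0.047 0.18  1.267] turn [ 0.019  0.008 -0.035]
```

```bash
python3 -m creep '{"slide":[[0.05,0.18,0.3],[0,0,0.5],[0,0,0.25],[0,0,0.1]],"rotation":[[0,0,0],[0,0,0],[0,0,0],[0,0,0]],"jaw":[0,0,0,0]}' | grep -E "pos|force"; for i in 1 2 3; do python3 -m creep '{"slide":[[0,0,0.1]],"rotation":[[0,0,0]],"jaw":[0]}' | grep -E "force|pos";done
```

```text
tool_pos: [0.575, -0.0713, 0.0884]
force: [-2.7, 0.5, 24.1]
tool_pos: [0.5751, -0.0712, 0.0883]
force: [-11.2, 0.9, 35.1]
tool_pos: [0.575, -0.0713, 0.0883]
force: [-7.7, 1.0, 19.6]
tool_pos: [0.575, -0.0712, 0.0884]
force: [-6.0, -0.2, 18.1]
```

The pin is still home, with its head at 0.0883 as before. I'll retreat straight up and take a final look.

```bash
python3 -m creep '{"slide":[[0,0,-0.5],[0,0,-1],[0,0,-1],[0,0,-1],[0,0,-1],[1,1,0],[1,1,0],[1,1,0],[1,1,0],[1,1,0]],"rotation":[[0,0,0],[0,0,0],[0,0,0],[0,0,0],[0,0,0],[0,0,0],[0,0,0],[0,0,0],[0,0,0],[0,0,0]],"jaw":[0,0,0,0,0,0,0,0,0,0]}'|grep -E "pos|force"; python3 -m creep '{"slide":[[1,1,0],[1,1,0],[1,1,0],[0,0,0],[0,0,0]],"rotation":[[0,0,0],[0,0,0],[0,0,0],[0,0,0],[0,0,0]],"jaw":[0,0,0,0,0]}'|grep -E "pos|force"
python3 - <<'E'
from fit import *
C=[r.capture(n) for n in("scene","top")]
for n,c in zip(("scene","top"),C):
    p,s=pin(c,(.5765,-.072,.088)); print("pin",P(c,p,.088))
    q,f,o=fitclip(c,(.575,-.073,1.0),.070); print("clip",q,np.degrees(q[2]),f)
cv2.imwrite("pics/f.png",cv2.cvtColor(np.hstack([cv2.resize(C[0]["img"][180:250,235:305],(400,400),interpolation=cv2.INTER_CUBIC),cv2.resize(C[1]["img"][140:210,240:310],(400,400),interpolation=cv2.INTER_CUBIC)]),cv2.COLOR_RGB2BGR))
E
```

```text
tool_pos: [0.6103, -0.2464, 0.2115]
force: [0.5, 1.1, -0.7]
tool_pos: [0.6295, -0.3575, 0.2129]
force: [0.2, -0.4, 0.6]
pin [ 0.5767 -0.072   0.088 ]
clip [ 0.5776 -0.0755  1.0131] 58.04533169674736 0.7107813358306885
pin [ 0.5753 -0.0697  0.088 ]
clip [ 0.574  -0.0747  0.9712] 55.64680288384723 0.7517507672309875
```

View pics/f.png

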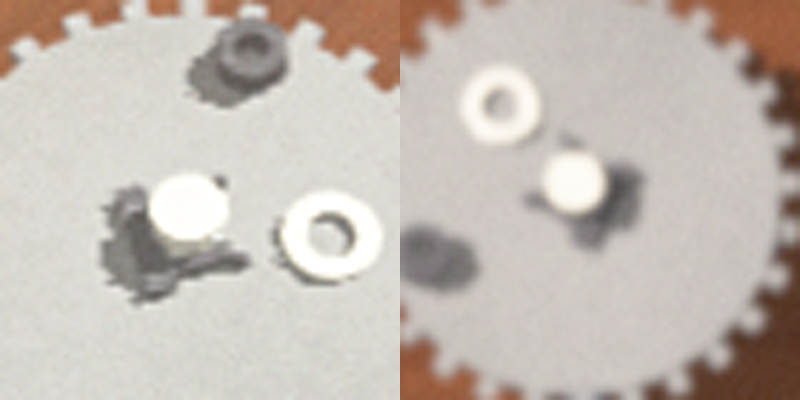

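```bash
python3 -c "
from bench import r
print(r.hand_in())"
```

```text
the job is handed in; nothing more can be done
None
```

The pin is pressed home, the clip is snapped into its groove, and the job is handed in. One check on how far in the clip sits disagreed.

**What I did**
- **Pin:** I pressed it down with shut fingers until it stopped dead at z = 0.0882–0.0883 m; the nominal home height is 0.088 m. The press peaked at 48 N.
- **Clip:** I gripped it by the ends of its back bar at 12 N, lined it up with the pin and pushed. The resistance was about 11 N, dropped as the clip snapped in, then met a hard stop. A second push on the back bar with shut fingers, about 20 N horizontal (26 N total), did not move it.

**Last checks**
- **Pin height:** touching the head again gave 0.0883–0.0884 m, so it stayed home.
- **Clip seating:** the finger met the back bar about 25 mm from the pin's axis; home is 26 mm. The arm tips show about 20 mm past the axis in the top picture; home is 21 mm.
- **Check that disagreed:** the image template fit put the clip's eye about 4–5 mm behind the axis, outside the 3 mm limit. I put this down to the pin head and shadow hiding part of the clip. The contact checks and the unchanged fit after the second push support the clip being home.
- **Other objects:** the nut and washer look unmoved in the last pictures. I did not measure the other bystanders again, but the arm did not work near them.
- **Robot:** it is clear of everything, with near-zero force on the tool. The job took about 25 s of the 61 s allowed.

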